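# Nest the drawn cups in the master and run the gauge carriage home

## Task

Check the nesting height of the two steel cups: nest them one on the other, upright and fully seated, in the gold master cup on the gauge's carriage, setting them down rather than dropping them. Then slide the carriage, without pushing on the cups, gently home against the red-tipped stop under the measuring head, and let go. Keep hand and cups off the measuring head, and leave the other things on the table where they are.

Things in the scene. Friction and masses are not known exactly. Their poses are not given: they have to be found in the camera images.
- gauge: Nesting-height gauge, fixed to the table: grey base 20 mm high, x -45 to +110 mm, y +-170 mm, two rails along y. Origin on the table, mid-slide, below the carriage's line of travel. x points from the front (knob, robot side) to the column at the back; +y is the way home. The 46 mm high end block with the red buffer (+y end) is the home stop; the one with a black tip is the loading stop.
- head: Measuring head over the home place. Origin on the table below its spindle, axes as gauge. Foot: 40 mm disc, underside 177 mm up; a good stack passes 11 mm below. White readout box: x -75 to +15, y +-46, z 192 to 258 mm; 30 mm column at x +83, 282 mm high. It overhangs the knob at home, so a tool pointing straight down strikes it: lean the tool back to the robot 30 to 45 degrees from vertical.
- carriage (a joint): Travel of the carriage, m: 0 at the loading stop, 0.18 at the home stop, growing along gauge +y; starts at 0 to 0.04. Slides at about 2.5 N, stays where it is left, no spring or latch. Plate 68 x 80 mm (gauge x, y), 38 to 52 mm above the table, centred on gauge x = 0. Push it by its knob. Home place, under the head: gauge y = +80 mm.
- knob (a point): Middle of the carriage's black knob: cylinder 22 mm in diameter, 27 mm long, lying along gauge x, 45 mm above the table, 58.5 mm in front of the carriage's centre line. A 10 mm stem joins it to the carriage plate, whose front face is 24.5 mm behind this point. It is clear on both sides (gauge y) and below. Moves with the carriage; axes as the gauge's.
- master_rim (a point): Centre of the mouth of the gold master cup, at rim height, 118 mm above the table. The master is bolted to the carriage, has the same shape as the steel cups and moves with the carriage. A cup seated in it has its underside 36 mm below this point; a second cup nested in that one, 12 mm below it. Axes as the gauge's.
- cup_a: Steel cup, 150 g, 60 mm high, open top, standing on the table. Origin: centre of underside, z up. Foot is a cone, outer radius 18 mm rising to 23.5 mm at 36 mm; there a shoulder steps out to a straight band, outer radius 28, inner 25.5 mm, up to the rim. Nested, the shoulder rests on the lower cup's rim: it stands 24 mm higher, only the band shows, side play 2 mm. Grip the band from above.
- cup_b: The second steel cup, identical to cup_a; the two may be nested in either order.
- ring_gauge: Bystander: dark steel ring gauge lying flat, outer diameter 70 mm, bore 42 mm, 18 mm high. Origin: centre of its underside.
- solvent: Bystander: blue bottle, 60 mm in diameter, 150 mm high, origin: centre of its underside.
- probe_stand: Bystander: small black stand, foot 56 mm in diameter, 120 mm high, with a ruby-tipped stylus pointing up. Origin: centre of its underside.
Mind the look-alikes: they are no part of the job. Leave any blue or brown look-alike of the cup_a alone. Leave any pink look-alike of the cup_b alone.

How it is judged:
On the way, in this order (a step that is already met when the one before it is completed fails the run):
1. one steel cup is seated in the gold master (((z of cup_a in the frame of master_rim between -0.0385 and -0.0335 m and horizontal distance between cup_a and master_rim below 0.004 m and angle between cup_a's own z axis and vertical below 0.052 rad) or (z of cup_b in the frame of master_rim between -0.0385 and -0.0335 m and horizontal distance between cup_b and master_rim below 0.004 m and angle between cup_b's own z axis and vertical below 0.052 rad))), for 0.2 s.
2. both steel cups are nested in the master, one on the other (((z of cup_a in the frame of master_rim between -0.0385 and -0.0335 m and horizontal distance between each of cup_a, cup_b and master_rim below 0.004 m and angle between each of cup_a, cup_b's own z axis and vertical below 0.052 rad and z of cup_b in the frame of master_rim between -0.0145 and -0.0095 m) or (z of cup_b in the frame of master_rim between -0.0385 and -0.0335 m and horizontal distance between each of cup_b, cup_a and master_rim below 0.004 m and angle between each of cup_b, cup_a's own z axis and vertical below 0.052 rad and z of cup_a in the frame of master_rim between -0.0145 and -0.0095 m))), for 0.2 s.
3. the carriage is home at the stop with the stack (value of joint carriage above 0.1775 m and ((z of cup_a in the frame of master_rim between -0.0385 and -0.0335 m and horizontal distance between each of cup_a, cup_b and master_rim below 0.004 m and angle between each of cup_a, cup_b's own z axis and vertical below 0.052 rad and z of cup_b in the frame of master_rim between -0.0145 and -0.0095 m) or (z of cup_b in the frame of master_rim between -0.0385 and -0.0335 m and horizontal distance between each of cup_b, cup_a and master_rim below 0.004 m and angle between each of cup_b, cup_a's own z axis and vertical below 0.052 rad and z of cup_a in the frame of master_rim between -0.0145 and -0.0095 m))), for 0.2 s.
At the end, for the whole second after the job is handed in: Carriage within 2.5 mm of the home stop; both cups nested in the gold master in either order, each upright within 3 degrees, centred within 4 mm and within 2.5 mm of seated height (underside 36 and 12 mm below the master's rim); cups at rest, all released (all of step 3 and linear speed of each of cup_a, cup_b below 0.01 m/s); the robot touches nothing.
It fails at once if the measuring head is pushed (over 4 N) by the robot or a cup (contact force between anything else and head above 4 N).
It fails at once if a cup is dropped (falls free faster than 0.5 m/s, a drop of over 13 mm) ((linear speed of cup_a above 0.5 m/s and contact force between the fingers and cup_a below 0.05 N) or (linear speed of cup_b above 0.5 m/s and contact force between the fingers and cup_b below 0.05 N)).
It fails at once if the carriage runs into the home stop faster than 0.15 m/s (value of joint carriage above 0.174 m and velocity of joint carriage above 0.15 m/s).
It fails at once if the carriage is driven along by pushing on the cups (value of joint carriage above 0.07 m and velocity of joint carriage above 0.02 m/s and (contact force between the fingers and cup_a above 1 N or contact force between the fingers and cup_b above 1 N)).
It fails at once if a bystander is moved by more than 20 mm (distance of any of ring_gauge, solvent, probe_stand from where it was at the start of the episode above 0.02 m).
It also fails if it takes over 66 s, if anything falls off the work surface, if the arm or the gripper's body presses on something with over 40 N, if the wrist force passes 120 N, or if a joint passes its speed limit or range.

## Robot

A 7-joint arm with a two-finger parallel gripper is mounted at the origin on the work surface. World frame = base frame: x ahead of the robot, y to its left, z up, the work surface at z = 0. Lengths are in m, angles in rad, forces in N, time in s.
With the tool pointing down it reaches from about 0.4 to 0.85 m from the base axis. Payload 6.9 kg.
Tool frame: the origin (TCP) lies between the finger pads, 19 mm behind the fingertips; this is the grasp point; z points along the fingers, x is the direction in which the jaws open and shut, and the axes are right-handed (so a half turn about z gives the same grasp; the last joint's range is limited). The gripper opens to 85 mm and grips with 20 to 120 N. Pads are 22 mm wide; open, the fingers measure 114 mm over their backs; the gripper's body (76 mm by 85 mm) begins 54 mm behind the grasp point. The pads swing forward as they close: fully open they stand 13 mm farther back than shut.
Start: joints at [1.284, 0.507, -0.238, 1.5, 0.126, 1.149, -0.155], TCP at [0.239, -0.578, 0.25] pointing down, gripper open.
Joint ranges: [-3.08, 3.08], [-0.24, 2.05], [-1.43, 1.35], [0, 2.5], [-1.52, 4.66], [0.17, 1.96], [-2.89, 2.89]. Speed limits (rad/s): [2.39, 2.39, 3.14, 3.14, 3.14, 3.14, 3.14].

## Interface

Orientations are given as a rotation vector (axis times angle).
In Python, from station import arm gives the robot as it stands. Calls block until the motion is done:
- arm.move_to(position, orientation): joint-space move of the TCP to a pose.
- arm.movel(position, velocity=0.15, frame=None): straight line of the TCP; frame=None keeps the orientation; velocity is the mean speed in m/s.
- arm.goto_joints(angles): joint-space move.
- arm.grip(opening, squeeze=None): opening from 0.0 (shut) to 1.0 (fully open); squeeze is the grip in N (None keeps the last); returns when the fingers have stopped.
- arm.dwell(seconds).
- arm.ik(position, orientation): joint angles nearest the present ones, or None.
- arm.observe(): the state.
- arm.camera(name): name is "scene" or "top"; returns a dict with "color" (420x560x3 uint8, red, green, blue), "range_z" (420x560 float32, m along the optical axis (not along the pixel's ray), 0 where there is no reading), "K" (3x3 intrinsics, pixels), "world_from_camera" (4x4, takes a point from camera to world coordinates). Camera axes: x right, y down, z forward; pixel columns grow to the right and rows downward; lengths in m; the calibration is good to about 2 mm. A picture is of the moment at which its call begins.
A pose or a line that the arm cannot do raises arm.PlanningError and nothing moves.
- arm.close_job(): hands the job in, once; it reports no verdict.
The state is a dict: "time": time; "joints": joint angles; "joint_velocities": joint speeds; "joint_torque": joint torques, N m; "tool_pos": TCP position; "tool_rot": TCP orientation; "force": force on the tool from outside, world axes, zero at the start; "moment": the same for the moment, N m; "grip_width": opening from 0.0 (shut) to 1.0 (fully open).
Only numpy, scipy, OpenCV 4.12 (cv2) and the standard library are available. Lean on these libraries where they do the work, as an engineer would, in place of code of your own. Each camera call takes 0.05 s, during which the arm holds its last target.

## Working session

There is one attempt and no reset: what is moved stays moved. The work goes in short steps, each a Python script; the robot and the scene stay as the last script left them, time stands still between calls to the robot, and variables do not carry over. Pictures are saved under pics/ and viewed, and the job is handed in when it is done.

```bash
mkdir -p pics && ls -la && python3 - <<'E'
from station import arm
import cv2, numpy as np
s=arm.observe()
print(s['time'],np.round(s['joints'],3),np.round(s['tool_pos'],4),np.round(s['tool_rot'],4),s['grip_width'])
for n in ['scene','top']:
    c=arm.camera(n)
    cv2.imwrite(f'pics/{n}0.png',cv2.cvtColor(c['color'],cv2.COLOR_RGB2BGR))
    np.savez(f'pics/{n}0.npz',**{k:c[k] for k in ['color','range_z','K','world_from_camera']})
    print(n,c['K'],np.round(c['world_from_camera'],4))
E
```

```text
total 12
drwxr-xr-x  3 agent agent 4096 Dec  5 19:02 .
drwxr-xr-x 23 root  root  4096 Dec  5 19:02 ..
drwxr-xr-x  2 agent agent 4096 Dec  5 19:02 pics
0.0 [ 1.284  0.508 -0.238  1.501  0.126  1.149 -0.155] [ 0.2384 -0.5772  0.2491] [-2.6106e+00  1.7459e+00  2.4000e-03] 0.9970502321038959
scene [[523.29740475   0.         273.32553371]
 [  0.         523.29740475 208.89284222]
 [  0.           0.           1.        ]] [[-0.6912  0.5038 -0.5182  1.2526]
 [ 0.7225  0.5001 -0.4775  0.7124]
 [ 0.0186 -0.7044 -0.7096  1.1299]
 [ 0.      0.      0.      1.    ]]
top [[498.61251733   0.         276.17310989]
 [  0.         498.61251733 223.40364334]
 [  0.           0.           1.        ]] [[ 0.0202 -0.9988  0.0451  0.4535]
 [-0.9998 -0.02    0.0051 -0.0096]
 [-0.0042 -0.0452 -0.999   1.3646]
 [ 0.      0.      0.      1.    ]]
```

View pics/scene0.png

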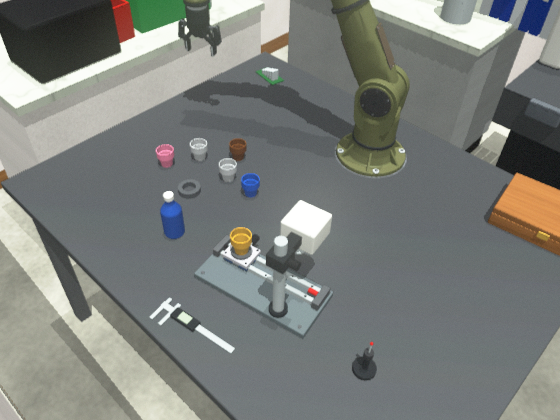

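View pics/top0.png

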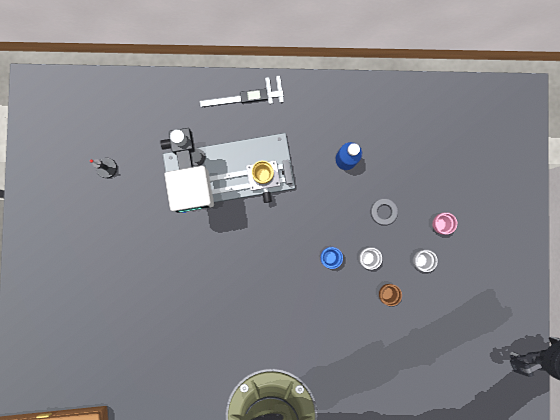

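The scene view shows the two steel cups near (199,149) and (228,170), with the gold master at (241,240). In the top view the cups are at (371,258) and (425,261), the gold master at (263,173) and the knob at (267,196). I'll zoom in and measure next.

```bash
python3 - <<'E'
import cv2, numpy as np
d=np.load('pics/top0.npz'); im=cv2.cvtColor(d['color'],cv2.COLOR_RGB2BGR)
a=cv2.resize(im[185:315,310:470],None,fx=5,fy=5,interpolation=cv2.INTER_CUBIC)[:600,:800]
cv2.imwrite('pics/z1.png',a)
a=cv2.resize(im[120:240,150:310],None,fx=5,fy=5,interpolation=cv2.INTER_CUBIC)
cv2.imwrite('pics/z2.png',a)
E
```

```text
(no output)
```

View pics/z1.png

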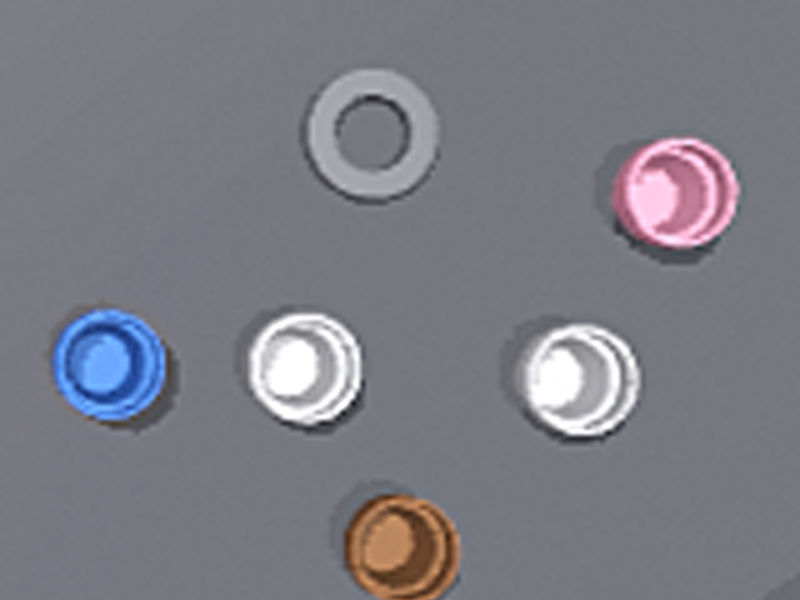

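View pics/z2.png

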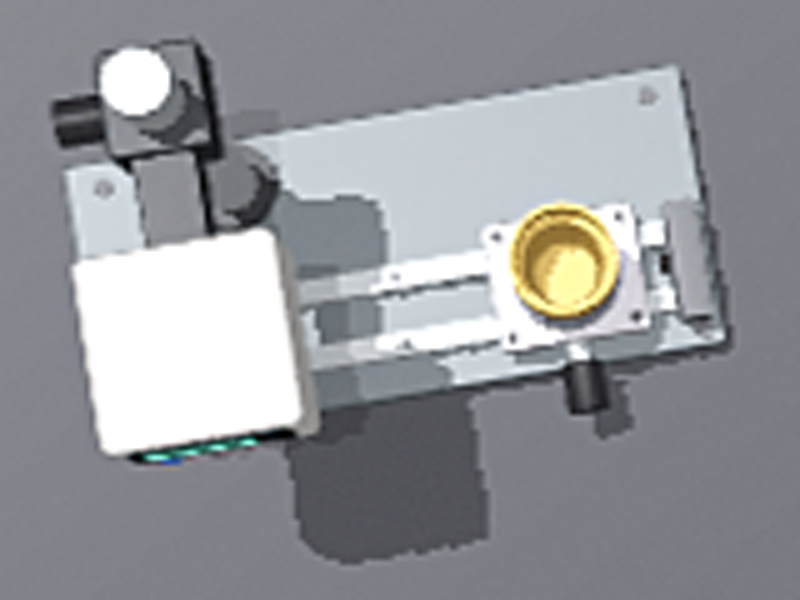

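```bash
cat > vis.py <<'E'
import numpy as np, cv2
def load(f):
    d=np.load(f); return {k:d[k] for k in d}
def cloud(c):
    K=c['K'];T=c['world_from_camera'];z=c['range_z']
    v,u=np.indices(z.shape)
    P=np.stack([(u-K[0,2])/K[0,0]*z,(v-K[1,2])/K[1,1]*z,z],-1)
    W=P@T[:3,:3].T+T[:3,3]; W[z<=0]=np.nan
    return W
def plane(c,uv,h):
    K=c['K'];T=c['world_from_camera'];uv=np.atleast_2d(uv).astype(float)
    d=np.stack([(uv[:,0]-K[0,2])/K[0,0],(uv[:,1]-K[1,2])/K[1,1],np.ones(len(uv))],-1)@T[:3,:3].T
    t=(h-T[2,3])/d[:,2]
    return T[:3,3]+d*t[:,None]
from scipy.optimize import least_squares
def circ(xy,r=None):
    m=xy.mean(0)
    if r is None:
        s=least_squares(lambda p:np.hypot(*(xy-p[:2]).T)-p[2],[m[0],m[1],.027],loss='soft_l1',f_scale=.001)
    else:
        s=least_squares(lambda p:np.hypot(*(xy-p[:2]).T)-r,[m[0],m[1]],loss='soft_l1',f_scale=.001)
    return s.x, np.sqrt(np.mean(s.fun**2))
def ringfit(c,roi,h,lo,hi):
    W=cloud(c); u0,u1,v0,v1=roi
    m=np.zeros(W.shape[:2],bool); m[v0:v1,u0:u1]=True
    m&=(W[...,2]>lo)&(W[...,2]<hi)
    v,u=np.nonzero(m)
    P=plane(c,np.stack([u,v],-1),h)[:,:2]
    return m,P,W
E
python3 - <<'E'
from vis import *
t=load('pics/top0.npz'); s=load('pics/scene0.npz')
W=cloud(t); print('table z top',np.nanmedian(W[320:380,180:240,2]), np.nanstd(W[320:380,180:240,2]))
W2=cloud(s); print('table z scene',np.nanmedian(W2[340:400,150:240,2]))
for nm,c,roi,h,lo,hi in [('c1',t,(355,388,242,275),.06,.052,.07),('c2',t,(408,442,245,278),.06,.052,.07),('master',t,(245,282,152,190),.118,.108,.128),
   ('c1s',s,(214,240,155,185),.06,.052,.07),('c2s',s,(186,212,136,163),.06,.052,.07),('masters',s,(226,256,226,258),.118,.108,.128),
   ('blue',t,(318,347,243,273),.06,.052,.07),('brown',t,(376,404,280,310),.06,.052,.07),('pink',t,(430,460,208,240),.06,.052,.07),('ring',t,(368,400,195,228),.018,.012,.025),('bottle',t,(335,365,138,172),.15,.13,.16)]:
    m,P,_=ringfit(c,roi,h,lo,hi)
    if len(P)<5: print(nm,len(P)); continue
    x,e=circ(P); ell=cv2.minEnclosingCircle(P.astype(np.float32))
    print(nm,len(P),np.round(x,4),'rms',round(e,4),'mec',np.round(ell[0],4),round(ell[1],4),'z',np.round(np.median(_[...,2][m]),4))
E
```

```text
table z top 0.00031706378938811675 0.002824511971198517
table z scene -0.0021825545436366944
c1 83 [ 0.4268 -0.2515  0.0266] rms 0.001 mec [ 0.4264 -0.2515] 0.0284 z 0.0591
c2 100 [ 0.4233 -0.3953  0.0268] rms 0.0013 mec [ 0.4234 -0.3954] 0.029 z 0.059
master 84 [0.6398 0.0341 0.0266] rms 0.0009 mec [0.64   0.0343] 0.0283 z 0.1174
c1s 87 [ 0.4297 -0.2475  0.0265] rms 0.003 mec [ 0.431  -0.2469] 0.033 z 0.0566
c2s 82 [ 0.4268 -0.3907  0.027 ] rms 0.0032 mec [ 0.4282 -0.3905] 0.0331 z 0.0567
masters 150 [0.6436 0.0386 0.0269] rms 0.0029 mec [0.6446 0.039 ] 0.0329 z 0.1147
blue 73 [ 0.4261 -0.1497  0.0267] rms 0.0009 mec [ 0.4264 -0.1497] 0.0284 z 0.0595
brown 98 [ 0.333  -0.3042  0.0268] rms 0.0012 mec [ 0.3337 -0.3046] 0.029 z 0.059
pink 100 [ 0.5222 -0.4461  0.0267] rms 0.0013 mec [ 0.5217 -0.4463] 0.0292 z 0.0587
ring 343 [ 0.553  -0.2936  0.0288] rms 0.0042 mec [ 0.5526 -0.2935] 0.0358 z 0.0177
bottle 112 [ 0.6941 -0.1892  0.0103] rms 0.0035 mec [ 0.6936 -0.1893] 0.015 z 0.1495
```

The two rim fits from above have the right radius, 26.7 mm. The scene camera's height reads about 2 mm low, so it shifts sideways. Next I'll get the gauge yaw from the base outline and also measure the knob and the stops.

```bash
python3 - <<'E'
from vis import *
t=load('pics/top0.npz'); s=load('pics/scene0.npz')
W=cloud(t)
m=(W[...,2]>.012)&(W[...,2]<.03); m[:, :150]=0; m[:,310:]=0; m[:120]=0; m[230:]=0
n,lab,st,ce=cv2.connectedComponentsWithStats(m.astype(np.uint8)); 
k=[i for i in range(1,n) if st[i,4]>40]; m=np.isin(lab,k)
m=cv2.morphologyEx(m.astype(np.uint8),cv2.MORPH_OPEN,np.ones((3,3)))>0
v,u=np.nonzero(m); P=plane(t,np.stack([u,v],-1),.02)[:,:2]
r=cv2.minAreaRect((P*1000).astype(np.float32)); print('rect',r); print(cv2.boxPoints(r))
# knob: dark blob
hsv=cv2.cvtColor(t['color'],cv2.COLOR_RGB2HSV)
b=np.zeros(m.shape,np.uint8); b[188:208,258:278]=(hsv[188:208,258:278,2]<70)
n,lab,st,ce=cv2.connectedComponentsWithStats(b); print(st[1:],ce[1:])
i=1+np.argmax(st[1:,4]); v,u=np.nonzero(lab==i)
print('knob z',np.nanmedian(W[...,2][lab==i]),'knob xy at .045+',plane(t,ce[i],.05))
rr=cv2.minAreaRect((plane(t,np.stack([u,v],-1),.05)[:,:2]*1000).astype(np.float32)); print(rr)
# plate top z .052
m=(W[...,2]>.046)&(W[...,2]<.058); m[:,:235]=0; m[:,285:]=0; m[:150]=0; m[200:]=0
v,u=np.nonzero(m); P=plane(t,np.stack([u,v],-1),.052)[:,:2]; 
print('plate',cv2.minAreaRect((P*1000).astype(np.float32)))
# stop block z .046
m=(W[...,2]>.038)&(W[...,2]<.055); m[:,:281]=0; m[:,300:]=0; m[:150]=0; m[190:]=0
v,u=np.nonzero(m); P=plane(t,np.stack([u,v],-1),.046)[:,:2]; 
print('loadblock',cv2.minAreaRect((P*1000).astype(np.float32)))
# box top
m=(W[...,2]>.245)&(W[...,2]<.27); m[:,:150]=0; m[:,230:]=0
v,u=np.nonzero(m); P=plane(t,np.stack([u,v],-1),.258)[:,:2]; print('box',cv2.minAreaRect((P*1000).astype(np.float32)))
E
```

```text
rect ((654.6845092773438, 129.018310546875), (155.3016357421875, 339.1172790527344), 10.809009552001953)
[[546.61304  281.0063  ]
 [610.2097   -52.094288]
 [762.756    -22.969666]
 [699.1593   310.13092 ]]
[[260 192  12  11  61]
 [272 192   4   1   4]
 [258 195   1   1   1]] [[267.09836066 197.16393443]
 [273.5        192.        ]
 [258.         195.        ]]
knob z 0.0520253682687164 knob xy at .045+ [[0.58189177 0.02258965 0.05      ]]
((581.0307006835938, 25.173267364501953), (27.037309646606445, 26.962080001831055), 15.169113159179688)
plate ((626.4929809570312, 21.1492919921875), (99.671630859375, 100.61930084228516), 10.640439987182617)
loadblock ((651.8095092773438, -27.479082107543945), (61.528018951416016, 29.233579635620117), 1.0733414888381958)
box ((621.049072265625, 203.1165008544922), (183.46163940429688, 92.26679229736328), 11.13896369934082)
```

The base outline fits 155.3 × 339.1 mm, against a nominal 155 × 340, at a yaw of 10.8°. That puts the carriage at about 0.0096 m. The master centre and knob agree with this frame to within 1 mm. Now I'll check reachability of all the key poses.

```bash
cat > geo.py <<'E'
import numpy as np
from scipy.spatial.transform import Rotation as R
yaw=np.deg2rad(10.8)
gx=np.array([np.cos(yaw),np.sin(yaw),0]); gy=np.array([-np.sin(yaw),np.cos(yaw),0]); ez=np.array([0,0,1.])
O=np.array([.6228,.1229,0])
def G(x,y,z): return O+gx*x+gy*y+ez*z
def rot(z,x):
    z=z/np.linalg.norm(z); x=x/np.linalg.norm(x); return R.from_matrix(np.stack([x,np.cross(z,x),z],1)).as_rotvec()
def down(sg=1): return rot(-ez,sg*gy)
def lean(th,sg=1): return rot(gx*np.sin(th)-ez*np.cos(th),sg*gy)
C1=np.array([.4268,-.2515,0]); C2=np.array([.4233,-.3953,0]); M=np.array([.6398,.0341,.118])
E
python3 - <<'E'
from station import arm
from geo import *
for sg in (1,-1):
    for nm,p in [('c2',C2+ez*.057),('c2h',C2+ez*.24),('c1',C1+ez*.057),('m',M+ez*.0),('mh',M+ez*.14)]:
        q=arm.ik(list(p),list(down(sg))); print(sg,nm,None if q is None else np.round(q,2))
    for th in (30,38,45):
        for nm,p in [('k0',G(-.0585,-.0904,.045)),('kh',G(-.0585,.08,.045)),('khb',G(-.0585,.08,.045)-.12*(gx*np.sin(np.deg2rad(th))-ez*np.cos(np.deg2rad(th))))]:
            q=arm.ik(list(p),list(lean(np.deg2rad(th),sg))); print(sg,th,nm,None if q is None else np.round(q,2))
E
```

```text
1 c2 [ 1.22  0.79 -0.87  1.84  0.78  0.89  1.73]
1 c2h [ 1.31  0.59 -1.01  1.64  0.53  1.21  1.94]
1 c1 [ 1.01  0.68 -0.82  2.06  0.77  0.73  1.45]
1 m [ 0.45  0.84 -1.02  1.62  0.77  1.14  0.99]
1 mh [ 0.46  0.7  -1.06  1.44  0.61  1.36  1.14]
1 30 k0 [ 0.42  0.71 -0.69  2.31  2.27  0.46 -0.49]
1 30 kh [ 0.27  0.95 -1.23  2.31  1.87  1.06 -0.4 ]
1 30 khb [ 0.33  0.57 -1.22  2.35  1.59  0.78 -0.31]
1 38 k0 [ 0.69  1.01 -1.23  2.42  2.21  0.98 -0.3 ]
1 38 kh [ 0.23  1.01 -1.23  2.42  2.08  1.23 -0.6 ]
1 38 khb None
1 45 k0 None
1 45 kh None
1 45 khb None
-1 c2 [ 0.82  0.65 -0.17  1.85  0.17  0.65 -0.84]
-1 c2h [ 0.86  0.44 -0.22  1.64  0.11  1.07 -0.78]
-1 c1 [ 0.62  0.57 -0.2   2.07  0.21  0.52 -1.12]
-1 m [ 0.12  0.66 -0.35  1.62  0.27  0.9  -1.72]
-1 mh [ 0.21  0.56 -0.52  1.44  0.28  1.22 -1.73]
-1 30 k0 [ 0.26  0.65 -0.44  2.31  2.6   0.35  2.29]
-1 30 kh [-0.29  0.63 -0.24  2.31  2.4   0.4   2.08]
-1 30 khb [-0.46  0.34 -0.04  2.36  1.92  0.18  2.52]
-1 38 k0 [ 0.39  0.74 -0.63  2.42  2.69  0.66  2.26]
-1 38 kh [-0.07  0.74 -0.63  2.42  2.36  0.83  2.15]
-1 38 khb None
-1 45 k0 None
-1 45 kh None
-1 45 khb None
```

```bash
cat > st.py <<'E'
from station import arm
from geo import *
import cv2
def shot(n,f):
    c=arm.camera(n); cv2.imwrite(f'pics/{f}.png',cv2.cvtColor(c['color'],cv2.COLOR_RGB2BGR))
    np.savez(f'pics/{f}.npz',**{k:c[k] for k in ['color','range_z','K','world_from_camera']}); return c
def rep(tag=''):
    s=arm.observe(); print(tag,'t',round(s['time'],2),'p',np.round(s['tool_pos'],4),'F',np.round(s['force'],2),'w',round(s['grip_width'],3)); return s
E
python3 - <<'E'
from st import *
arm.move_to(list(C2+ez*.15),list(down(-1))); rep('above')
arm.movel(list(C2+ez*.057),velocity=.15); rep('down')
arm.grip(0.0,40); rep('grip')
arm.movel(list(C2+ez*.12),velocity=.15); rep('lift')
shot('scene','s1'); shot('top','t1')
E
```

```text
above t 1.18 p [ 0.4225 -0.3968  0.1504] F [0.11 0.16 0.03] w 1.001
down t 1.94 p [ 0.4234 -0.3961  0.0577] F [-0.06  0.18  0.05] w 0.999
grip t 2.33 p [ 0.4239 -0.3958  0.0584] F [-1.19  0.55  6.77] w 0.643
lift t 2.9 p [ 0.423  -0.3951  0.1197] F [-0.91 -0.67 -2.25] w 0.643
```

```bash
python3 - <<'E'
import cv2
im=cv2.imread('pics/s1.png'); cv2.imwrite('pics/s1z.png',cv2.resize(im[80:220,110:290],None,fx=4,fy=4,interpolation=cv2.INTER_CUBIC))
E
```

```text
(no output)
```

View pics/s1z.png

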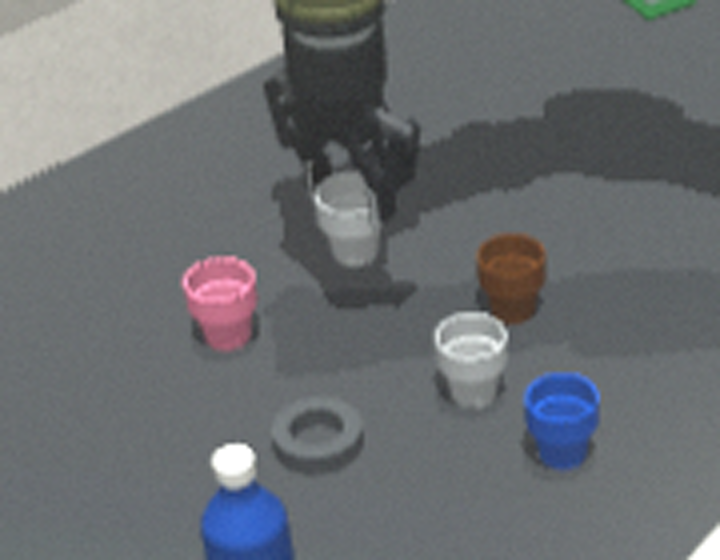

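The steel cup sits upright between the pads at about (197,130) in the full image, and nothing else was disturbed. Next I'll lift it and bring it over the master.

```bash
python3 - <<'E'
from st import *
arm.movel(list(C2+ez*.23),velocity=.25)
arm.move_to(list(M+ez*(.25-.118)),list(down(-1))); rep('over')
arm.movel(list(M+ez*(.190-.118)),velocity=.15); arm.dwell(.2); rep('near')
shot('scene','s2'); shot('top','t2')
im=cv2.imread('pics/s2.png'); cv2.imwrite('pics/s2z.png',cv2.resize(im[150:290,170:350],None,fx=4,fy=4,interpolation=cv2.INTER_CUBIC))
E
```

```text
over t 5.35 p [0.6398 0.032  0.2498] F [ 0.49  0.58 -1.64] w 0.643
near t 6.1 p [0.6405 0.0341 0.1913] F [ 0.65 -0.49 -1.39] w 0.642
```

View pics/s2z.png

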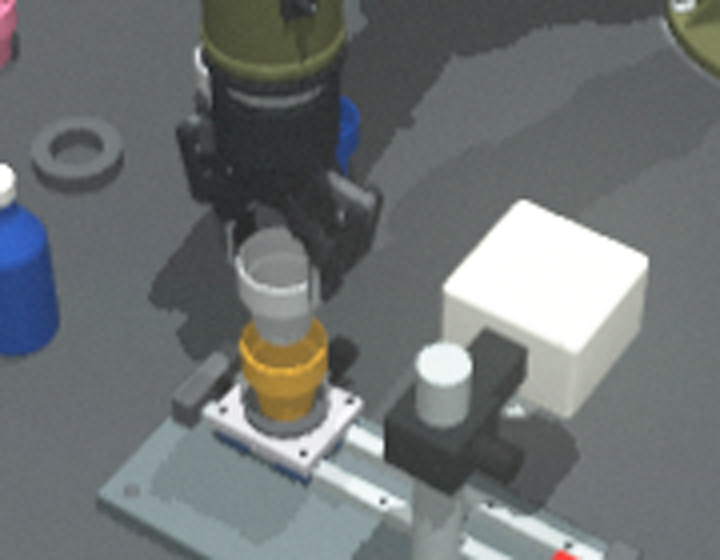

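```bash
python3 - <<'E'
from vis import *
s=load('pics/s2.npz'); s0=load('pics/scene0.npz')
im=s['color'].astype(int); hsv=cv2.cvtColor(s['color'],cv2.COLOR_RGB2HSV)
# print hsv rows for cup band & master band
for v in range(206,262,3):
    row=hsv[v,222:262]
    steel=(row[:,1]<60)&(row[:,2]>110); gold=(row[:,1]>120)&(row[:,0]>10)&(row[:,0]<30)&(row[:,2]>90)
    f=lambda m:(222+np.nonzero(m)[0].min(),222+np.nonzero(m)[0].max(),m.sum()) if m.any() else None
    print(v,'steel',f(steel),'gold',f(gold))
import cv2
t=cv2.imread('pics/t2.png'); cv2.imwrite('pics/t2z.png',cv2.resize(t[110:250,170:350],None,fx=4,fy=4,interpolation=cv2.INTER_CUBIC))
E
```

```text
206 steel None gold None
209 steel (np.int64(233), np.int64(242), np.int64(10)) gold None
212 steel (np.int64(227), np.int64(245), np.int64(17)) gold None
215 steel (np.int64(228), np.int64(246), np.int64(19)) gold None
218 steel (np.int64(229), np.int64(248), np.int64(19)) gold None
221 steel (np.int64(230), np.int64(249), np.int64(19)) gold None
224 steel (np.int64(230), np.int64(249), np.int64(19)) gold None
227 steel (np.int64(232), np.int64(248), np.int64(17)) gold None
230 steel (np.int64(234), np.int64(247), np.int64(14)) gold (np.int64(248), np.int64(248), np.int64(1))
233 steel (np.int64(235), np.int64(246), np.int64(12)) gold (np.int64(231), np.int64(250), np.int64(7))
236 steel None gold (np.int64(230), np.int64(251), np.int64(17))
239 steel (np.int64(222), np.int64(226), np.int64(5)) gold (np.int64(230), np.int64(251), np.int64(22))
242 steel (np.int64(222), np.int64(225), np.int64(4)) gold (np.int64(231), np.int64(251), np.int64(21))
245 steel (np.int64(222), np.int64(251), np.int64(6)) gold (np.int64(233), np.int64(249), np.int64(17))
248 steel (np.int64(226), np.int64(257), np.int64(12)) gold (np.int64(234), np.int64(247), np.int64(14))
251 steel (np.int64(222), np.int64(260), np.int64(22)) gold (np.int64(235), np.int64(247), np.int64(13))
254 steel (np.int64(222), np.int64(261), np.int64(28)) gold (np.int64(238), np.int64(243), np.int64(6))
257 steel (np.int64(222), np.int64(261), np.int64(34)) gold None
260 steel (np.int64(222), np.int64(261), np.int64(35)) gold None
```

View pics/t2z.png

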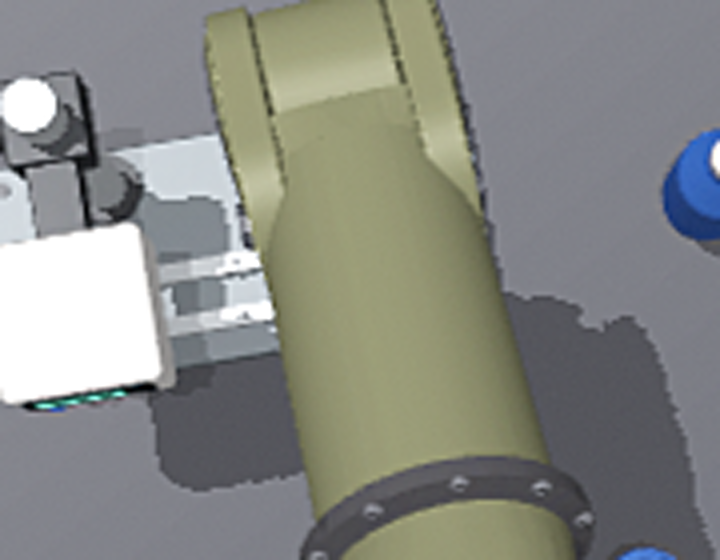

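```bash
python3 - <<'E'
from vis import *
s=load('pics/s2.npz'); T=np.linalg.inv(s['world_from_camera']); K=s['K']
def pr(p):
    c=T[:3,:3]@p+T[:3,3]; u=K@c; return u[:2]/u[2], c[2]
for xy in [(.6398,.0341),(.6405,.0341)]:
    for z in (.094,.106,.118,.133,.145,.168,.18,.193): print(xy,z,pr(np.array([*xy,z])))
# master edges subpixel by gold mask per row, initial and now
for f in ('pics/scene0.npz','pics/s2.npz'):
    c=load(f); hsv=cv2.cvtColor(c['color'],cv2.COLOR_RGB2HSV)
    g=((hsv[...,1]>110)&(hsv[...,0]>10)&(hsv[...,0]<30)&(hsv[...,2]>70)).astype(np.uint8)
    g[:,:215]=0;g[:,270:]=0;g[:220]=0;g[265:]=0
    v,u=np.nonzero(g)
    for r in range(232,250,2):
        uu=u[v==r]; 
        if len(uu): print(f,r,uu.min(),uu.max(),(uu.min()+uu.max())/2)
E
```

```text
(0.6398, 0.0341) 0.094 (array([240.73262757, 240.00048874]), np.float64(1.3764559197492712))
(0.6398, 0.0341) 0.106 (array([240.61497089, 236.96059941]), np.float64(1.3679410767752873))
(0.6398, 0.0341) 0.118 (array([240.49584032, 233.88262905]), np.float64(1.3594262338013037))
(0.6398, 0.0341) 0.133 (array([240.3448119 , 229.98051591]), np.float64(1.3487826800838238))
(0.6398, 0.0341) 0.145 (array([240.22226208, 226.81420254]), np.float64(1.3402678371098402))
(0.6398, 0.0341) 0.168 (array([239.98296884, 220.63159572]), np.float64(1.3239477214097046))
(0.6398, 0.0341) 0.18 (array([239.85576309, 217.34498746]), np.float64(1.3154328784357208))
(0.6398, 0.0341) 0.193 (array([239.71608535, 213.73614112]), np.float64(1.306208465213905))
(0.6405, 0.0341) 0.094 (array([240.54005123, 240.14278848]), np.float64(1.3760931985688103))
(0.6405, 0.0341) 0.106 (array([240.42116433, 237.10297888]), np.float64(1.3675783555948264))
(0.6405, 0.0341) 0.118 (array([240.30078772, 234.02507907]), np.float64(1.3590635126208428))
(0.6405, 0.0341) 0.133 (array([240.14817906, 230.12304069]), np.float64(1.34841
[... 257 characters left out ...]
np.float64(1.3150701572552599))
(0.6405, 0.0341) 0.193 (array([239.51286709, 213.87880044]), np.float64(1.3058457440334443))
pics/scene0.npz 232 231 250 240.5
pics/scene0.npz 234 230 251 240.5
pics/scene0.npz 236 230 251 240.5
pics/scene0.npz 238 230 251 240.5
pics/scene0.npz 240 231 251 241.0
pics/scene0.npz 242 231 250 240.5
pics/scene0.npz 244 232 249 240.5
pics/scene0.npz 246 233 248 240.5
pics/scene0.npz 248 234 248 241.0
pics/s2.npz 232 231 250 240.5
pics/s2.npz 234 230 251 240.5
pics/s2.npz 236 230 251 240.5
pics/s2.npz 238 230 251 240.5
pics/s2.npz 240 230 251 240.5
pics/s2.npz 242 231 251 241.0
pics/s2.npz 244 232 250 241.0
pics/s2.npz 246 233 248 240.5
pics/s2.npz 248 234 248 241.0
```

In the scene view the cup's foot centres on column 240.5 and the master band on 240.5, where 240.2 to 240.6 is expected. They are aligned to better than 1 px (about 2.5 mm). Now I'll lower the cup in steps while watching the force.

```bash
python3 - <<'E'
from st import *
f0=arm.observe()['force'].copy() if hasattr(arm.observe()['force'],'copy') else arm.observe()['force']
f0=np.array(f0)
for z in (.165,.152,.148,.145,.143,.1415,.1405,.1395):
    arm.movel(list(M*[1,1,0]+ez*z),velocity=.06); s=rep(z)
    d=np.array(s['force'])-f0
    if d[2]>8 or np.hypot(d[0],d[1])>8: print('stop',d); break
E
```

```text
0.165 t 6.77 p [0.6397 0.0341 0.1646] F [ 0.26  0.23 -1.42] w 0.642
0.152 t 7.13 p [0.6395 0.034  0.1514] F [ 0.07 -0.72 -2.22] w 0.642
0.148 t 7.38 p [0.6397 0.0341 0.1478] F [ 0.21 -1.09 -1.64] w 0.642
0.145 t 7.63 p [0.6397 0.034  0.1448] F [-0.48  0.73 -2.15] w 0.642
0.143 t 7.88 p [0.6398 0.0341 0.1429] F [ 1.02 -0.13 -1.1 ] w 0.643
0.1415 t 8.13 p [0.6398 0.0341 0.1414] F [ 0.39  0.59 -1.12] w 0.644
0.1405 t 8.38 p [0.64   0.0341 0.1407] F [-0.84  1.14 -0.39] w 0.641
0.1395 t 8.63 p [0.6401 0.0341 0.1406] F [-1.13 -0.53  6.5 ] w 0.64
```

Contact at TCP z = 0.1406 m matches the predicted seat at 0.1404 m. I'll release, retreat and check.

```bash
python3 - <<'E'
from st import *
arm.grip(1.0); rep('open')
arm.movel(list(M*[1,1,0]+ez*.24),velocity=.25)
arm.move_to(list(C1+ez*.20),list(down(-1))); rep('over c1')
shot('scene','s3'); shot('top','t3')
im=cv2.imread('pics/s3.png'); a=cv2.resize(im[190:290,190:290],None,fx=4,fy=4,interpolation=cv2.INTER_CUBIC)
im=cv2.imread('pics/t3.png'); b=cv2.resize(im[130:230,220:320],None,fx=4,fy=4,interpolation=cv2.INTER_CUBIC)
cv2.imwrite('pics/z3.png',np.hstack([a,b]))
from vis import ringfit,circ,load
t=load('pics/t3.npz')
m,P,W=ringfit(t,(240,285,148,192),.142,.134,.150); print(len(P),circ(P),np.median(W[...,2][m]))
E
```

```text
open t 9.05 p [0.6397 0.0341 0.1393] F [0.43 0.11 0.38] w 1.0
over c1 t 10.94 p [ 0.4281 -0.2506  0.2001] F [ 0.1   0.21 -0.59] w 1.002
91 (array([0.63876447, 0.03410305, 0.02671867]), np.float64(0.0009789768049605911)) 0.14130414314437112
```

View pics/z3.png

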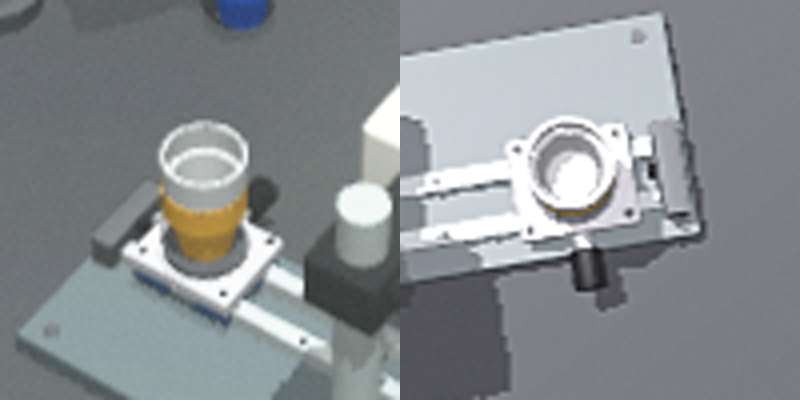

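The first cup is seated: in the left view its band shows directly above the gold, its rim reads z = 0.1413 m against 0.142 expected, and it is centred to 1 mm. The second cup is next.

```bash
python3 - <<'E'
from st import *
arm.movel(list(C1+ez*.057),velocity=.2); rep('down')
arm.grip(0.0,40); rep('grip')
arm.movel(list(C1+ez*.24),velocity=.25); rep('lift')
M2=np.array([.6393,.0341,0])
arm.move_to(list(M2+ez*.265),list(down(-1))); rep('over')
arm.movel(list(M2+ez*.210),velocity=.15); arm.dwell(.2); rep('near')
c=shot('scene','s4')
im=cv2.imread('pics/s4.png'); cv2.imwrite('pics/s4z.png',cv2.resize(im[150:290,170:350],None,fx=4,fy=4,interpolation=cv2.INTER_CUBIC))
E
```

```text
down t 11.91 p [ 0.4275 -0.2515  0.0576] F [-0.31 -0.53 -0.25] w 1.001
grip t 12.3 p [ 0.4274 -0.252   0.0582] F [-0.07 -0.65  6.29] w 0.635
lift t 13.18 p [ 0.426  -0.2513  0.239 ] F [ 0.16  0.67 -1.32] w 0.635
over t 14.53 p [0.639  0.0318 0.2646] F [-0.38  0.12 -1.26] w 0.636
near t 15.24 p [0.6399 0.0341 0.2113] F [-0.05  0.06 -0.2 ] w 0.63
```

View pics/s4z.png

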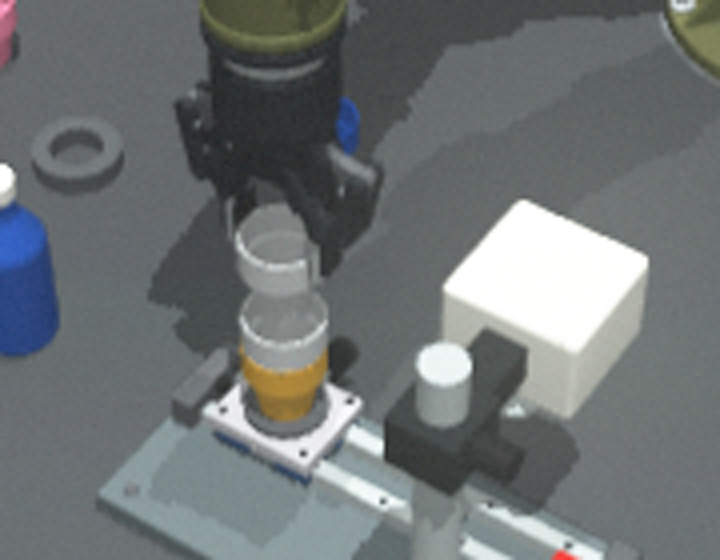

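The second cup hangs centred above the first, with the held cup at about (239,212) and the seated one at (241,229). Now I'll lower it, again watching the force.

```bash
python3 - <<'E'
from st import *
M2=np.array([.6393,.0341,0])
f0=np.array(arm.observe()['force'])
for z in (.190,.176,.172,.169,.167,.1655,.1645,.1635,.1625):
    arm.movel(list(M2+ez*z),velocity=.06); s=rep(z)
    d=np.array(s['force'])-f0
    if d[2]>5 or np.hypot(d[0],d[1])>8: print('stop',d); break
E
```

```text
0.19 t 15.78 p [0.6391 0.0341 0.1894] F [ 0.06 -0.   -1.29] w 0.636
0.176 t 16.16 p [0.639  0.034  0.1754] F [ 0.47 -0.56 -2.03] w 0.635
0.172 t 16.41 p [0.6392 0.0341 0.1718] F [-0.35  0.34 -1.78] w 0.633
0.169 t 16.66 p [0.6392 0.0341 0.1688] F [ 0.92 -0.58 -1.53] w 0.634
0.167 t 16.91 p [0.6392 0.0341 0.1669] F [-0.76  0.07 -0.95] w 0.635
0.1655 t 17.16 p [0.6392 0.0341 0.1654] F [ 0.    0.5  -1.95] w 0.633
0.1645 t 17.41 p [0.6393 0.0341 0.1645] F [-0.05 -0.87 -0.27] w 0.633
0.1635 t 17.66 p [0.6394 0.0341 0.1643] F [-0.99 -0.24  6.02] w 0.629
stop [-0.76125649 -0.65509287  7.46446358]
```

```bash
python3 - <<'E'
from st import *
M2=np.array([.6393,.0341,0])
arm.grip(1.0); rep('open')
arm.movel(list(M2+ez*.27),velocity=.2)
# retreat to a free place, robot side, before re-orienting
arm.move_to([.45,-.10,.33],list(down(-1))); rep('back')
shot('scene','s5'); shot('top','t5')
im=cv2.imread('pics/s5.png'); a=cv2.resize(im[170:290,180:300],None,fx=3.3,fy=3.3,interpolation=cv2.INTER_CUBIC)
im=cv2.imread('pics/t5.png'); b=cv2.resize(im[120:240,200:320],None,fx=3.3,fy=3.3,interpolation=cv2.INTER_CUBIC)
cv2.imwrite('pics/z5.png',np.hstack([a,b]))
from vis import ringfit,circ,load
t=load('pics/t5.npz')
m,P,W=ringfit(t,(240,285,145,192),.166,.158,.175); print(len(P),circ(P),np.median(W[...,2][m]))
for sg in (1,-1):
  for th in (30,33,36):
    a=np.deg2rad(th); d=gx*np.sin(a)-ez*np.cos(a)
    for nm,p in [('k0',G(-.0615,-.0904,.045)),('k0b',G(-.0615,-.0904,.045)-.10*d),('kh',G(-.0615,.0805,.045)),('khb',G(-.0615,.08,.045)-.08*d),('khr',G(-.0615-.1,.08,.075))]:
        q=arm.ik(list(p),list(lean(a,sg))); print(sg,th,nm,None if q is None else np.round(q,2))
E
```

```text
open t 18.07 p [0.6393 0.0341 0.1633] F [ 0.6  -0.49  0.06] w 1.0
back t 19.71 p [ 0.451  -0.0993  0.3296] F [0.22 0.25 0.71] w 0.997
90 (array([0.63793538, 0.03391387, 0.02667007]), np.float64(0.000941868281590187)) 0.16518725151416125
1 30 k0 [ 0.33  0.67 -0.55  2.32  2.45  0.39 -0.68]
1 30 k0b [ 0.51  0.45 -0.73  2.36  1.98  0.27 -0.25]
1 30 kh [-0.05  0.68 -0.6   2.32  2.11  0.58 -0.74]
1 30 khb [ 0.05  0.52 -0.76  2.36  1.82  0.54 -0.51]
1 30 khr None
1 33 k0 [ 0.3   0.67 -0.49  2.36  2.68  0.46 -0.91]
1 33 k0b [ 0.5   0.46 -0.71  2.42  2.34  0.32 -0.61]
1 33 kh [-0.11  0.68 -0.54  2.36  2.27  0.63 -0.92]
1 33 khb [-0.01  0.51 -0.7   2.41  2.02  0.58 -0.73]
1 33 khr None
1 36 k0 [ 0.27  0.69 -0.44  2.4   2.84  0.55 -1.07]
1 36 k0b [ 0.46  0.47 -0.64  2.48  2.65  0.4  -0.9 ]
1 36 kh [-0.16  0.69 -0.47  2.41  2.42  0.69 -1.08]
1 36 khb [-0.07  0.52 -0.63  2.47  2.19  0.64 -0.92]
1 36 khr None
-1 30 k0 [-0.01  0.62 -0.04  2.32  3.31  0.32  1.55]
-1 30 k0b [-0.13  0.39  0.16  2.37  4.02  0.2   0.85]
-1 30 kh [-0.56  0.63  0.16  2.32  3.01  0.32  1.44]
-1 30 khb [-0.59  0.44  0.16  2.36  2.72  0.18  1.72]
-1 30 khr None
-1 33 k0 [ 0.13  0.64 -0.24  2.36  3.02  0.42  1.87]
-1 33 k0b [ 0.17  0.4  -0.24  2.42  3.13  0.24  1.75]
-1 33 kh [-0.57  0.65  0.16  2.37  3.    0.43  1.43]
-1 33 khb [-0.61  0.45  0.16  2.42  2.82  0.3   1.61]
-1 33 khr None
-1 36 k0 [ 0.14  0.66 -0.24  2.41  3.07  0.54  1.83]
-1 36 k0b [ 0.18  0.42 -0.24  2.48  3.16  0.37  1.73]
-1 36 kh [-0.58  0.67  0.16  2.41  3.    0.54  1.42]
-1 36 khb [-0.62  0.48  0.16  2.48  2.87  0.42  1.54]
-1 36 khr None
```

View pics/z5.png

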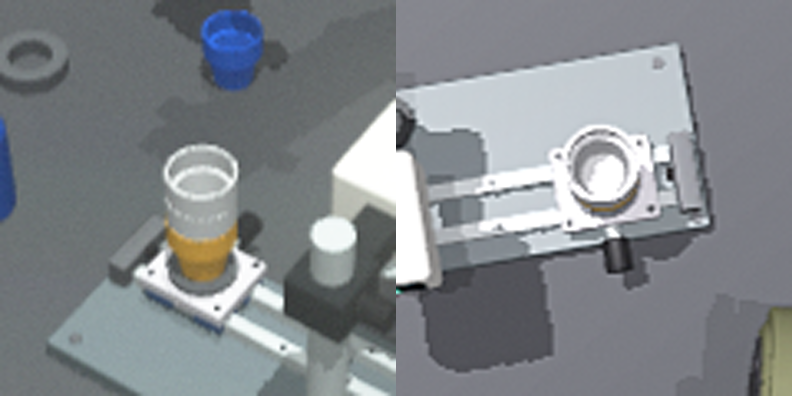

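The stack shows two steel bands sitting flush above the gold. Its rim reads 0.1652 m against 0.166 expected and the centre is within 2 mm, so both cups are seated. Next I'll plan a route for the wrist to the leaned-back pose at the knob.

```bash
python3 - <<'E'
from st import *
s=arm.observe(); print(np.round(s['joints'],2))
a=np.deg2rad(33); d=gx*np.sin(a)-ez*np.cos(a)
for p in ([.45,-.10,.33],[.50,-.06,.25],[.50,-.06,.2],[.52,-.05,.22],[.52,-.1,.25],[.55,-.1,.25],list(G(-.0615,-.0904,.045)-.1*d),list(G(-.0615,-.0904,.045)-.15*d)):
    for sg in (1,-1):
        q=arm.ik(list(p),list(lean(a,sg))); print(np.round(p,3),sg,None if q is None else np.round(q,2))
# tilt sweeps at one place to see the wrist flip
for sg in (-1,1):
  for th in range(0,36,6):
    q=arm.ik([.52,-.06,.25],list(lean(np.deg2rad(th),sg))); print(sg,th,None if q is None else np.round(q,2))
E
```

```text
[ 0.47  0.2  -0.38  1.76  0.08  1.2  -1.31]
[ 0.45 -0.1   0.33] 1 [ 0.47  0.19 -0.38  1.76  0.08  1.2  -1.31]
[ 0.45 -0.1   0.33] -1 [ 0.6  -0.04 -0.2   2.18 -0.59  0.59 -0.56]
[ 0.5  -0.06  0.25] 1 [ 1.21  0.26 -1.21  2.27  0.44  0.24  1.44]
[ 0.5  -0.06  0.25] -1 [ 0.68  0.14 -0.53  2.27 -0.54  0.24 -0.71]
[ 0.5  -0.06  0.2 ] 1 [ 1.09  0.39 -1.18  2.35  1.34  0.23  0.54]
[ 0.5  -0.06  0.2 ] -1 [ 1.12  0.41 -1.23  2.35  1.37  0.27 -2.63]
[ 0.52 -0.05  0.22] 1 [ 1.11  0.4  -1.26  2.28  1.15  0.31  0.7 ]
[ 0.52 -0.05  0.22] -1 [ 0.98  0.31 -1.03  2.28  0.85  0.18 -2.14]
[ 0.52 -0.1   0.25] 1 [ 1.31  0.41 -1.36  2.2   0.76  0.36  1.19]
[ 0.52 -0.1   0.25] -1 [ 0.76  0.2  -0.53  2.2  -0.53  0.28 -0.64]
[ 0.55 -0.1   0.25] 1 [ 1.22  0.44 -1.29  2.14  0.8   0.39  1.16]
[ 0.55 -0.1   0.25] -1 [ 0.72  0.24 -0.54  2.15 -0.38  0.28 -0.81]
[0.526 0.012 0.129] 1 [ 0.5   0.46 -0.71  2.42  2.34  0.32 -0.61]
[0.526 0.012 0.129] -1 [ 0.17  0.4  -0.24  2.42  3.13  0.24  1.75]
[0.499 0.007 0.171] 1 [ 0.68  0.35 -0.89  2.42  2.    0.24 -0.28]
[0.499 0.007 0.171] -1 [-0.11  0.27  0.16  2.43  4.06  0.2   0.84]
-1 0 [ 0.35  0.36 -0.4   1.76  0.16  1.05 -1.49]
-1 6 [ 0.38  0.31 -0.4   1.85  0.13  0.91 -1.45]
-1 12 [ 0.42  0.27 -0.4   1.93  0.08  0.76 -1.39]
-1 18 [ 0.46  0.23 -0.41  2.02  0.02  0.61 -1.32]
-1 24 [ 0.52  0.2  -0.44  2.1  -0.08  0.46 -1.21]
-1 30 [ 0.6   0.18 -0.48  2.19 -0.27  0.31 -1.01]
1 0 [ 0.82  0.56 -1.2   1.76  0.56  1.22  1.22]
1 6 [ 0.88  0.5  -1.2   1.84  0.55  1.06  1.24]
1 12 [ 0.94  0.44 -1.2   1.93  0.54  0.89  1.27]
1 18 [ 1.    0.38 -1.19  2.01  0.51  0.71  1.31]
1 24 [ 1.04  0.32 -1.15  2.1   0.47  0.53  1.38]
1 30 [ 1.05  0.27 -1.07  2.18  0.36  0.33  1.5 ]
```

```bash
python3 - <<'E'
from st import *
a=np.deg2rad(33); d=gx*np.sin(a)-ez*np.cos(a)
for p in (G(-.0615,-.0904,.045)-.1*d, G(-.0615,-.13,.045)-.1*d,G(-.0615,-.17,.045)-.1*d,G(-.0615,-.17,.045)-.14*d):
    q=arm.ik(list(p),list(lean(a,1))); print(np.round(p,3),None if q is None else np.round(q,2))
q0=np.array(arm.observe()['joints'])
qv=np.array(arm.ik(list(G(-.0615,-.0904,.045)-.1*d),list(lean(a,1))))
arm.grip(0.55)
w=q0.copy(); w[4:]=qv[4:]
for f in (.5,1):
    arm.goto_joints(list(q0+f*(w-q0))); s=rep(f); print('tool z',np.round(R.from_rotvec(s['tool_rot']).as_matrix()[:,2],2))
np.save('qv.npy',qv)
E
```

```text
[0.526 0.012 0.129] [ 0.5   0.46 -0.71  2.42  2.34  0.32 -0.61]
[ 0.533 -0.027  0.129] [ 0.62  0.48 -0.73  2.39  2.38  0.27 -0.54]
[ 0.541 -0.066  0.129] [ 0.75  0.5  -0.77  2.35  2.33  0.22 -0.39]
[ 0.519 -0.07   0.162] [ 1.06  0.56 -1.22  2.35  1.69  0.39  0.24]
0.5 t 21.52 p [ 0.6293 -0.3246  0.4868] F [-0.05 -0.48  0.12] w 0.548
tool z [ 0.52 -0.66 -0.54]
1 t 22.57 p [ 0.7708 -0.205   0.617 ] F [ 0.42 -0.07  0.  ] w 0.552
tool z [ 0.94 -0.31 -0.16]
```

```bash
python3 - <<'E'
from st import *
qv=np.load('qv.npy'); q=np.array(arm.observe()['joints'])
w=q.copy(); w[3]=qv[3]
for f in (.5,1):
    arm.goto_joints(list(q+f*(w-q))); s=rep(f); print('tool z',np.round(R.from_rotvec(s['tool_rot']).as_matrix()[:,2],2))
E
```

```text
0.5 t 23.49 p [ 0.6768 -0.1807  0.4088] F [ 0.31 -0.3   0.04] w 0.552
tool z [ 0.84 -0.28 -0.46]
1 t 24.42 p [ 0.5199 -0.153   0.241 ] F [0.22 0.27 0.89] w 0.553
tool z [ 0.66 -0.24 -0.71]
```

```bash
python3 - <<'E'
from st import *
qv=np.load('qv.npy')
arm.goto_joints(list(qv)); s=rep('qv'); print('tool z',np.round(R.from_rotvec(s['tool_rot']).as_matrix(),3).tolist())
shot('scene','s6'); shot('top','t6')
im=cv2.imread('pics/s6.png'); a=cv2.resize(im[150:300,160:310],None,fx=2.6,fy=2.6,interpolation=cv2.INTER_CUBIC)
im=cv2.imread('pics/t6.png'); b=cv2.resize(im[120:270,180:330],None,fx=2.6,fy=2.6,interpolation=cv2.INTER_CUBIC)
cv2.imwrite('pics/z6.png',np.hstack([a,b]))
E
```

```text
qv t 25.23 p [0.5264 0.0114 0.1293] F [ 0.59 -1.92  0.09] w 0.552
tool z [[-0.186, 0.823, 0.536], [0.983, 0.156, 0.1], [-0.001, 0.546, -0.838]]
```

View pics/z6.png

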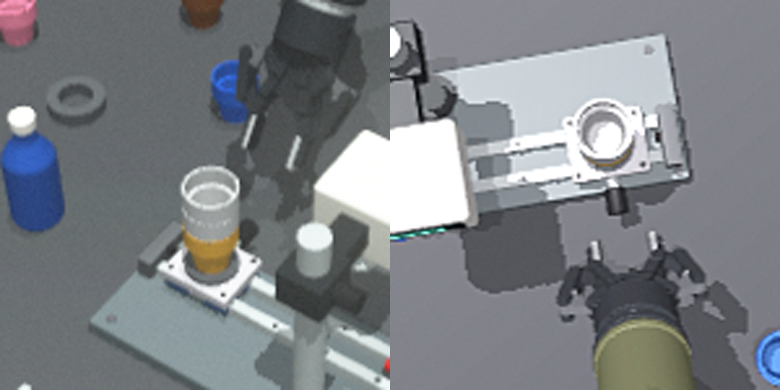

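The fingers straddle the knob line: the pads show at (257,215) and (278,212) in the top image, with the knob at (267,196). I'll advance along the tool axis and close lightly on the knob.

```bash
python3 - <<'E'
from st import *
a=np.deg2rad(33); d=gx*np.sin(a)-ez*np.cos(a)
K0=G(-.0615,-.0904,.045)
arm.movel(list(K0-.03*d),velocity=.15); rep('mid')
arm.movel(list(K0),velocity=.06); s=rep('at')
shot('scene','s7'); shot('top','t7')
im=cv2.imread('pics/s7.png'); x=cv2.resize(im[150:300,160:310],None,fx=2.6,fy=2.6,interpolation=cv2.INTER_CUBIC)
im=cv2.imread('pics/t7.png'); b=cv2.resize(im[140:240,200:300],None,fx=3.9,fy=3.9,interpolation=cv2.INTER_CUBIC)
cv2.imwrite('pics/z7.png',np.hstack([x,b]))
E
```

```text
mid t 25.95 p [0.5629 0.0195 0.0704] F [0.36 0.92 0.52] w 0.552
at t 26.6 p [0.5791 0.0228 0.0446] F [ 0.53 -1.28 -0.2 ] w 0.553
```

View pics/z7.png

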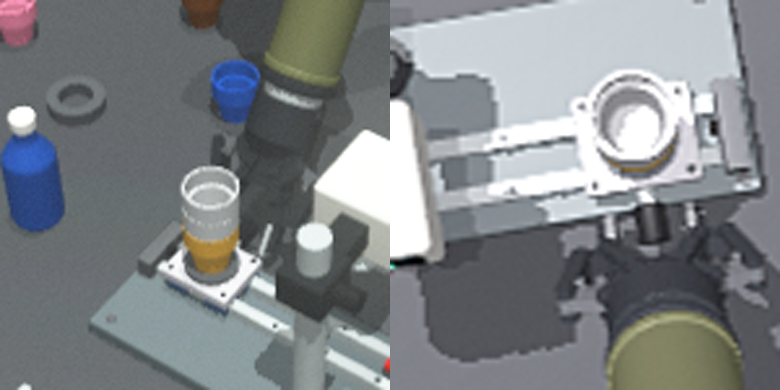

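The knob sits centred between the pads, at about (267,196) with the pads at (256,196) and (377−200+200≈277,195). I'll grip it lightly and slide most of the way.

```bash
python3 - <<'E'
from st import *
K0=G(-.0615,-.0904,.045)
arm.grip(0.0,20); s=rep('grip')
f0=np.array(s['force'])
p0=np.array(s['tool_pos'])
for dy in (.03,.10,.155):
    arm.movel(list(K0+gy*dy),velocity=.06); s=rep(dy); print('  along gy F',round(float(np.dot(s['force'],gy)),2),'gx',round(float(np.dot(s['force'],gx)),2))
shot('scene','s8'); shot('top','t8')
im=cv2.imread('pics/s8.png'); x=cv2.resize(im[180:330,190:340],None,fx=2.6,fy=2.6,interpolation=cv2.INTER_CUBIC)
im=cv2.imread('pics/t8.png'); b=cv2.resize(im[120:270,140:290],None,fx=2.6,fy=2.6,interpolation=cv2.INTER_CUBIC)
cv2.imwrite('pics/z8.png',np.hstack([x,b]))
E
```

```text
grip t 27.04 p [0.5793 0.0225 0.0453] F [-1.89 -0.97  3.65] w 0.25
0.03 t 27.69 p [0.5734 0.0531 0.0452] F [-4.15  0.84  6.23] w 0.251
  along gy F 1.6 gx -3.92
0.1 t 29.01 p [0.5605 0.1209 0.0453] F [-3.14 -1.7   6.2 ] w 0.249
  along gy F -1.08 gx -3.4
0.155 t 30.07 p [0.5502 0.1753 0.0452] F [-3.75 -0.49  6.58] w 0.251
  along gy F 0.22 gx -3.78
```

View pics/z8.png

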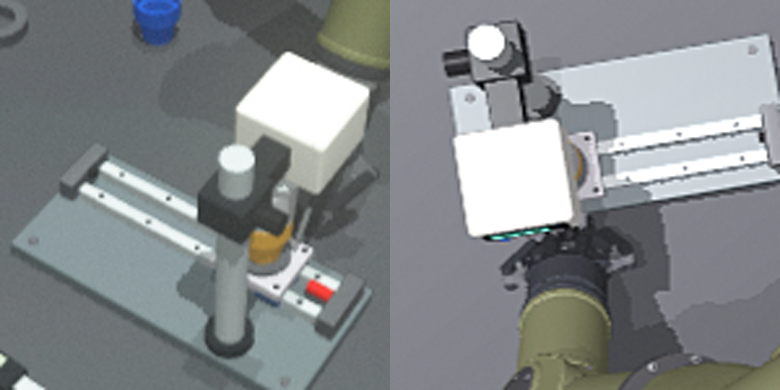

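The carriage is under the head with the stack still standing, and about 15 mm remain to the red tip at (313,292) in the scene view. I'll approach the stop slowly and watch the force along the slide.

```bash
python3 - <<'E'
from st import *
K0=G(-.0615,-.0904,.045)
for dy in [.164,.167,.168,.169,.170,.171,.172,.173,.174,.175,.176]:
    arm.movel(list(K0+gy*dy),velocity=.02); s=rep(dy); F=np.array(s['force'])
    fy=F@gy; print('   y',round(float((np.array(s['tool_pos'])-O)@gy),4),'Fy',round(float(fy),2))
    if fy<-7: 
        arm.dwell(.15); F=np.array(arm.observe()['force']); print('recheck',F@gy)
        if F@gy<-7: break
E
```

```text
0.164 t 30.77 p [0.5486 0.1837 0.0453] F [-3.02 -1.25  5.28] w 0.246
   y 0.0736 Fy -0.66
0.167 t 31.07 p [0.548  0.1866 0.0453] F [-2.76 -2.19  6.68] w 0.249
   y 0.0765 Fy -1.64
0.168 t 31.32 p [0.5479 0.1873 0.0453] F [-2.48 -2.84  6.76] w 0.248
   y 0.0773 Fy -2.33
0.169 t 31.57 p [0.5477 0.1882 0.0453] F [-3.47 -2.28  6.8 ] w 0.247
   y 0.0783 Fy -1.59
0.17 t 31.82 p [0.5475 0.1892 0.0453] F [-3.43 -2.45  6.24] w 0.247
   y 0.0792 Fy -1.77
0.171 t 32.08 p [0.5473 0.19   0.0452] F [-3.4  -2.86  7.35] w 0.248
   y 0.0801 Fy -2.17
0.172 t 32.33 p [0.5474 0.1901 0.0452] F [-3.95 -5.85  8.16] w 0.25
   y 0.0801 Fy -5.01
0.173 t 32.58 p [0.5473 0.1901 0.0452] F [-4.05 -7.22 10.1 ] w 0.25
   y 0.0802 Fy -6.33
0.174 t 32.83 p [0.5474 0.1901 0.0452] F [ -3.83 -10.59  11.24] w 0.251
   y 0.0802 Fy -9.69
recheck -8.735091086287634
```

The tool stopped at gauge y = +0.0801 m and the force rose from 2 N to 9 N, so the carriage is at the stop. I'll relax the push, open and back out along the tool axis.

```bash
python3 - <<'E'
from st import *
a=np.deg2rad(33); d=gx*np.sin(a)-ez*np.cos(a)
K0=G(-.0615,-.0904,.045); KH=K0+gy*.1722
arm.movel(list(KH),velocity=.02); rep('relax'); arm.dwell(.2)
arm.grip(0.55); s=rep('open')
arm.movel(list(KH-.03*d),velocity=.06); rep('out')
arm.movel(list(KH-.08*d),velocity=.12); rep('out2')
shot('scene','s9'); shot('top','t9')
im=cv2.imread('pics/s9.png'); x=cv2.resize(im[180:330,190:340],None,fx=2.6,fy=2.6,interpolation=cv2.INTER_CUBIC)
im=cv2.imread('pics/t9.png'); b=cv2.resize(im[120:270,140:290],None,fx=2.6,fy=2.6,interpolation=cv2.INTER_CUBIC)
cv2.imwrite('pics/z9.png',np.hstack([x,b]))
E
```

```text
relax t 33.23 p [0.5474 0.1901 0.0452] F [-3.86 -5.83  8.54] w 0.249
open t 33.79 p [0.547  0.192  0.0448] F [-0.29  1.04  0.69] w 0.551
out t 34.44 p [0.5312 0.1887 0.0706] F [ 0.37 -0.44 -0.14] w 0.55
out2 t 35.01 p [0.5047 0.1835 0.1121] F [-0.06  0.61 -0.1 ] w 0.548
```

View pics/z9.png

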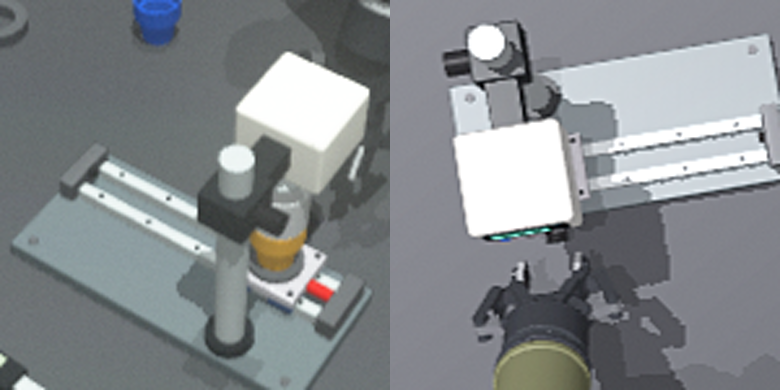

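Released and clear. Now I'll check the carriage position against the stop numerically in the scene view, along with the stack and the bystanders.

```bash
python3 - <<'E'
from vis import *
from geo import *
s=load('pics/s9.npz'); t=load('pics/t9.npz'); T=np.linalg.inv(s['world_from_camera']); K=s['K']
def pr(p):
    c=T[:3,:3]@p+T[:3,3]; u=K@c; return u[:2]/u[2]
im=cv2.cvtColor(s['color'],cv2.COLOR_RGB2BGR); u0,v0=270,230; k=8
a=cv2.resize(im[v0:v0+70,u0:u0+90],None,fx=k,fy=k,interpolation=cv2.INTER_CUBIC)
def mk(p,col):
    q=(pr(p)-[u0,v0])*k+k/2; cv2.circle(a,tuple(int(x) for x in q),4,col,-1)
# expected plate corners with the carriage home (y 40..120)
for x,y in ((.034,.12),(-.034,.12),(.034,.04)): mk(G(x,y,.052),(0,255,0)); print(x,y,pr(G(x,y,.052)))
mk(G(0,.08,.118),(255,0,255))
cv2.imwrite('pics/z10.png',a)
# master lateral check
hsv=cv2.cvtColor(s['color'],cv2.COLOR_RGB2HSV)
g=(hsv[...,1]>110)&(hsv[...,0]>10)&(hsv[...,0]<30)&(hsv[...,2]>60)
for r in range(268,290,2):
    uu=np.nonzero(g[r,275:320])[0]+275
    if len(uu): print(r,uu.min(),uu.max())
print('axis expected',pr(G(0,.08,.106)),pr(G(0,.08,.094)),'1cm less',pr(G(0,.07,.106)))
# bystanders
for nm,roi,h,lo,hi in [('ring',(368,400,195,228),.018,.012,.025),('bottle',(335,365,138,172),.15,.13,.16)]:
    m,P,_=ringfit(t,roi,h,lo,hi); print(nm,circ(P)[0])
E
```

```text
0.034 0.12 [301.98301649 294.87982092]
-0.034 0.12 [315.46263084 276.75268908]
0.034 0.04 [275.07818288 280.54638565]
270 287 307
272 287 306
274 287 305
276 289 303
278 289 302
280 290 302
282 291 300
axis expected [296.40172046 265.43297792] [296.16330412 268.43489288] 1cm less [292.97961008 263.6851259 ]
ring [ 0.55308302 -0.29409028  0.02884645]
bottle [ 0.69405729 -0.18931265  0.01029862]
```

View pics/z10.png

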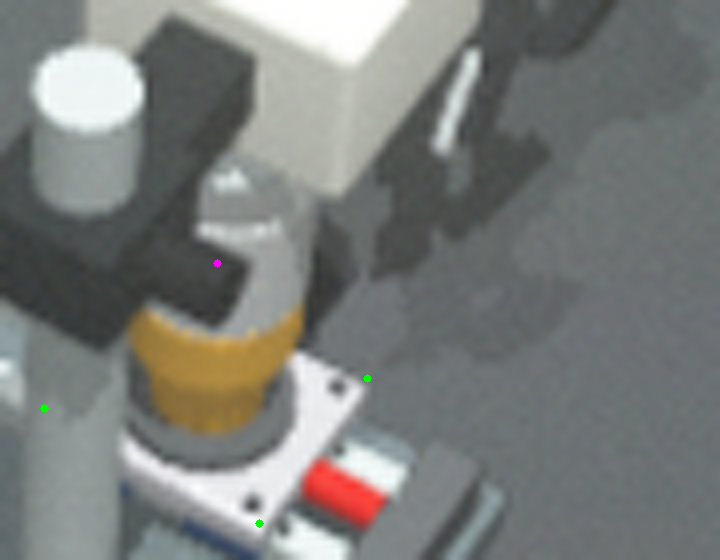

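View pics/s9.png

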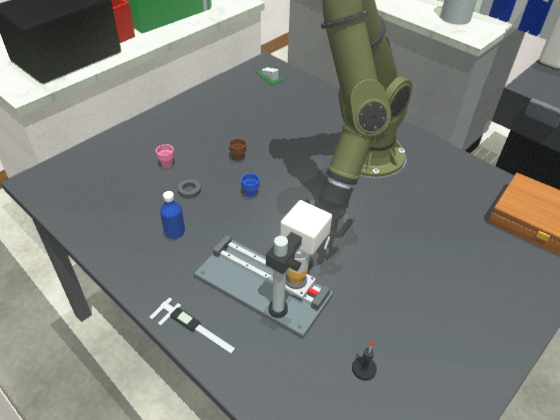

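The carriage is home. The plate's +y corners fall within about 1 px of the predicted home corners at (315,277) and (302,295), its edge touches the red buffer, and the steel bands stand square on the gold master. The ring and bottle are unmoved and the hand is clear, so I'm handing in.

```bash
python3 - <<'E'
from st import *
arm.dwell(.3); rep('final')
arm.close_job()
E
```

```text
final t 35.41 p [0.5042 0.1836 0.1117] F [ 0.24  1.09 -0.01] w 0.55
the job is handed in; nothing more can be done
```

I nested both steel cups in the gold master, slid the carriage home by its knob, let go and handed in the job at 35.4 s of the 66 s allowed. No verdict is reported back, so what follows rests on my own checks.

- **Seating:** each cup was lowered until it touched down, within 0.2 mm of the predicted height. The rims then read 141.3 mm and 165.2 mm, against 142 and 166 mm expected; the top camera reads about 0.6 mm low. The stack's rim centre was within 2 mm of the master's.
- **Home:** I gripped the knob with the tool leaned back 33° and made the last approach at 0.02 m/s. The hand stopped at gauge y = +80.1 mm, and the force along the slide rose from 2 N to about 9 N against the stop. After release, the plate's corners were within about 1 px of their predicted home positions and its edge was touching the red buffer.
- **Bystanders:** the ring gauge and bottle were re-measured within about 0.5 mm of where they started. I checked the probe stand and look-alikes only by eye, and they looked untouched.
- **Weaker checks:**
  - The scene camera read about 2 mm low in height and disagreed with the top camera by 3–5 mm at first, so I relied on the top camera.
  - At home, the measuring head's box hides the stack from the top camera and its top from the scene camera. The final check that it stood upright and seated was by eye, on the steel bands visible in the scene view.

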